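# Offer up a gate-hinge leaf to the jamb and hold it for the pin

## Task

Lift the loose hinge leaf out of the slack drill vice and rinse its filed lower knuckle on the red plunger can: press the end of that knuckle onto the sprung brass pan until the pan goes well down, then lift off so that it springs back up. Then offer the leaf up to the hinge on the grey jamb post, its two knuckles above and below the fixed one, so that the holes line up and the pin would drop straight through, and finish while still holding it there in the gripper: do not let go. Leave the hinge pin, the file and the square where they lie.

Things in the scene. Friction and masses are not known exactly. Their poses are not given: they have to be found in the camera images.
- leaf_plate (a point): Loose steel hinge leaf, 0.5 kg: plate 58 mm wide, 8 thick, 95 tall, with two knuckles (30 diameter, 16 hole, each 30 tall) on one upright edge, flush with its bottom and top, 35 apart. This point: plate centre, half-way up. x points away from the knuckles (hole axis at x = -45 mm, far edge at x = +29), y is the plate's normal, z up. Between the knuckles the plate ends 17 from the hole axis.
- leaf_low_knuckle (a point): Centre of the loose leaf's lower knuckle, on its hole axis, 15 mm above the leaf's bottom end. Same axes as leaf_plate.
- leaf_top_knuckle (a point): Centre of the loose leaf's upper knuckle, on its hole axis, 80 mm above the leaf's bottom end. Same axes as leaf_plate.
- drill_vice: Fixed small grey drill vice, 90 x 188 mm, jaw tops 42 mm above the worktop; origin at the centre of its underside, x along the jaws, handle towards +y (the robot). The leaf stands in its slack jaws (about 3 mm of play), bottom edge 12 mm above the worktop, knuckles beyond the +x end of the jaws; 65 mm of plate shows above the jaws and it lifts straight out.
- jamb_knuckle (a point): Centre of the fixed knuckle (30 mm diameter, 30 tall, upright 16 mm hole), 72 mm above the worktop. z up; -y points away from post and fixed leaf into free space, x towards the back of the post. The loose leaf slides on sideways in +y with its own x along this -y (hinge laid flat), or at another angle that clears the post; its bottom is then 25 mm above the worktop, with 2.5 mm play up or down.
- jamb: Fixed grey box-section post 80 x 80 mm, 133 mm high, on a dark foot plate 140 x 140 x 8 mm (bolt heads up to 17 mm); origin at the centre of its underside, axes as jamb_knuckle. An 8 mm thick leaf is welded to its -x face; the knuckle's hole axis lies at x = -44, y = -58 mm, 18 mm beyond the post's side. The fixed leaf's edge beside the loose knuckles is 17 mm from that axis.
- pan_top (a point): Centre of the top face of the brass pan (flat disc, 72 mm diameter) on the fixed red plunger can (104 mm diameter); it stands 126 mm above the worktop when up.
- plunger_pan (a joint): How far the sprung pan is pressed down, m: 0 up, 0.010 fully down; the spring takes about 3 N at the start of travel and 9 N at the bottom and returns the pan by itself. 7 mm or more counts as well down.
- pin_mid (a point): Bystander: loose L-shaped steel hinge pin, 12 mm diameter, long arm 120 mm lying along its x, short arm 35 mm; the point is the middle of the long arm, 6 mm above the worktop.
- half_round_file: Bystander: half-round file with a wooden handle, 27 x 267 x 27 mm, lying; origin at the centre of its underside, length along its y.
- try_square: Bystander: engineer's square, 100 x 170 x 18 mm, lying; origin at the centre of its underside.

How it is judged:
By the outcome, as a careful person would: the job done as asked, in the order asked, and still so for the second after the job is handed in, while the arm keeps its last pose, push and grip.
It also fails if it takes over 51 s, if anything falls off the work surface, if the arm or the gripper's body presses on something with over 40 N, if the wrist force passes 120 N, or if a joint passes its speed limit or range.

## Robot

A 6-joint arm with a two-finger parallel gripper is mounted at the origin on a cart in front of the work surface, level with it; the furniture and walls round the work are solid. World frame = base frame: x ahead of the robot, y to its left, z up, the work surface at z = 0. Lengths are in m, angles in rad, forces in N, time in s.
With the tool pointing down it reaches from about 0.375 to 0.9 m from the base axis. Payload 3.1 kg.
Tool frame: the origin (TCP) lies midway between the tips of the shut fingers; the grasp point (between the pads) lies 19 mm behind it (manip.grasp_offset is the distance from the TCP to the grasp point, in m); z points along the fingers, y is the line along which they close (so a half turn about z gives the same grasp; the last joint's range is limited). The gripper opens to 85 mm and grips with 20 to 120 N. Pads are 22 mm wide; open, the fingers measure 114 mm over their backs; the gripper's body (76 mm by 85 mm) begins 54 mm behind the grasp point. The pads swing forward as they close: fully open they stand 13 mm farther back than shut.
Start: joints at [-1.353, 0.527, 1.433, -0, 1.181, -0.178], TCP at [0.241, -0.577, 0.231] pointing down, gripper open.
Joint ranges: [-3.08, 3.08], [-0.75, 2.2], [0.22, 2.44], [-1.43, 4.57], [0, 2.65], [-2.85, 2.85]. Speed limits (rad/s): [2.79, 2.79, 3.14, 3.14, 3.14, 3.14].

## Interface

Orientations are given as a unit quaternion [x, y, z, w].
In Python, from station import sensors, cams, order, manip gives the robot as it stands.
- The arm moves only by the tool move_arm, never from a script. Its argument "targets" is a list of rows, each an object of numbers: "dx", "dy", "dz": the shift along the world's x, y, z normalised to -1 to 1, where 1 is 25 mm; "rx", "ry", "rz": the turn, a rotation vector about the world's x, y, z normalised to -1 to 1, where 1 is 30 degrees. A call has exactly 10 rows; each row shifts and turns the commanded pose from where the row before left it; what a row does not reach is not made up. A row lasts 1/8 s, in which the tool goes at most 62.5 mm and 10.7 degrees, less where a joint would pass 70% of its speed; a pose out of reach is approached as far as the arm can. A call with a number of a shift or a turn outside -1 to 1 is refused whole. A call with a gripper value outside its range is refused whole. "claw" is the opening in per cent of the stroke, from 0 (shut) to 100 (fully open), set as the call begins (left out, the last holds). The fingers move at their own pace and stop on an object; "newtons" is the grip in N (left out, the last holds). Time passes only in rows, so rows that do not move let the fingers close, or fill a call up. It gives the time, the measured TCP pose, the force, the opening and the grip force at its end, in the units of the state.
- sensors.sense(): the state, without advancing time (a new reading comes with each control period).
- cams.snapshot(name): name is "scene" or "top" or "wrist"; returns the picture (400x640x3 uint8, red, green, blue); there is no depth.
- cams.camera_model(name): a dict with "fx", "fy", "cx", "cy" (pixels), "extrinsics" (4x4, takes a point from world to camera coordinates). Camera axes: x right, y down, z forward; pixel columns grow to the right and rows downward; lengths in m; the calibration is good to about 2 mm. A picture is of the moment at which its call begins: read the wrist's pose just before it. camera_model takes no time and is no camera call; for the wrist camera it gives the pose at the moment of the call.
- order.sign_off(): hands the job in; it is judged then, once.
The state is a dict: "t": time; "q": joint angles; "qd": joint speeds; "tau": joint torques, N m; "tcp_pos": TCP position; "tool_rot": TCP orientation; "force": force on the tool from outside, world axes, zero at the start; "ft_torque": the same for the moment, N m; "finger_gap": opening from 0.0 (shut) to 1.0 (fully open); "gripper_force": force on a finger pad.
Only numpy, scipy, OpenCV 4.12 (cv2) and the standard library are available. Lean on these libraries where they do the work, as an engineer would, in place of code of your own. Each camera call takes 0.05 s, during which the arm holds its last target. There are 200 camera calls.

## Working session

There is one attempt and no reset: what is moved stays moved. The work goes in short steps, Python scripts to look and compute and a tool call to move; the robot and the scene stay as the last step left them, time stands still between calls to the robot, and variables do not carry over. Pictures are saved under pics/ and viewed, at most 10 in all, crops included, and the job is handed in when it is done.

Besides the shell and the picture viewer there is one more tool, called after "Request:" as name(argument=value, ...) on one line, values as JSON. move_arm: Moves the arm, as the interface text tells. Scaled input: -1 to 1 covers 25 mm each way for a shift and 30 degrees each way for a turn. Its arguments: {"type":"object","properties":{"targets":{"type":"array"},"claw":{"type":"number"},"newtons":{"type":"number"}},"required":["targets"]}

```bash
mkdir -p pics; ls
python3 - <<'E'
from station import sensors,cams,manip
import cv2,numpy as np
print(sensors.sense()); print(manip.grasp_offset)
for n in("scene","top"):
    im=cams.snapshot(n); cv2.imwrite(f"pics/{n}0.png",im[:,:,::-1]); m=cams.camera_model(n); print(n,m)
E
```

```text
pics
{'t': 0.0, 'q': array([-1.35349588e+00,  5.28488499e-01,  1.43390105e+00,  7.25946250e-06,
        1.18140475e+00, -1.78478719e-01]), 'qd': array([ 2.09369726e-04,  1.11407102e-03, -8.69261813e-04,  1.98262026e-05,
        5.18647971e-04, -1.97966351e-03]), 'tau': array([-1.40093449e-03, -4.42351055e+01, -1.78028655e+01, -1.70783678e-04,
        8.47500603e-03,  1.60918557e-05]), 'tcp_pos': array([ 0.24083866, -0.57595608,  0.2303203 ]), 'tool_rot': array([ 9.80483348e-01,  1.96599065e-01, -1.80106848e-05, -1.10067883e-03]), 'force': array([-0.66460299,  0.27637417, -0.52528982]), 'ft_torque': array([ 0.02745836,  0.01283654, -0.024767  ]), 'gripper_force': 0.0, 'finger_gap': 1.0009273890690136}
0.0187
scene {'fx': 376.8013653091631, 'fy': 376.8013653091631, 'cx': 318.50258273821817, 'cy': 197.100725488241, 'extrinsics': array([[-0.8995089 , -0.43684894,  0.00683744,  0.48689767],
       [-0.31316376,  0.63376016, -0.70730229,  0.24928925],
       [ 0.30465096, -0.63836594, -0.70687815,  0.76238138],
       [ 0.        ,  0.        ,  0.        ,  1.        ]])}
top {'fx': 459.7045395955515, 'fy': 459.7045395955515, 'cx': 316.9170718695397, 'cy': 199.4968644090633, 'extrinsics': array([[-0.00889659, -0.99994804, -0.00497715,  0.00923306],
       [-0.98944506,  0.00952286, -0.14459527,  0.54956666],
       [ 0.14463516,  0.00363821, -0.98947836,  1.18436869],
       [ 0.        ,  0.        ,  0.        ,  1.        ]])}
```

View pics/scene0.png

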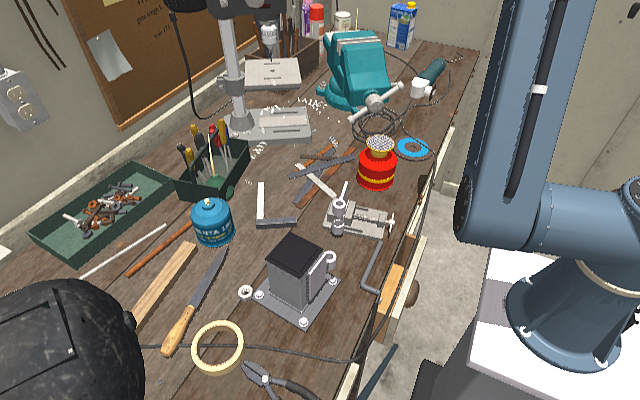

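View pics/top0.png

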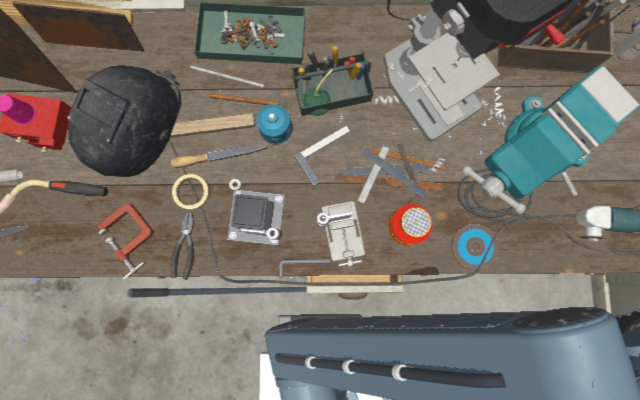

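The top view shows the post at about (257,217), the vice with the leaf at (345,230) with a knuckle ring at (323,218), the can at (411,225) and the pin at (300,265). I'll zoom in on these.

Run:
```python
import cv2,numpy as np
a=cv2.imread("pics/top0.png")[180:280,220:440]; b=cv2.imread("pics/scene0.png")[125:335,240:410]
a=cv2.resize(a,None,fx=3.6,fy=3.6,interpolation=cv2.INTER_CUBIC); cv2.imwrite("pics/c1.png",a)
b=cv2.resize(b,None,fx=2.8,fy=2.8,interpolation=cv2.INTER_CUBIC); cv2.imwrite("pics/c2.png",b)
```

```text
(no output)
```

View pics/c1.png

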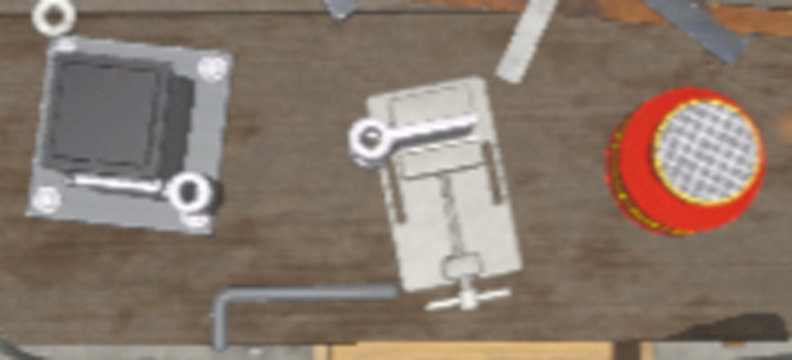

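View pics/c2.png

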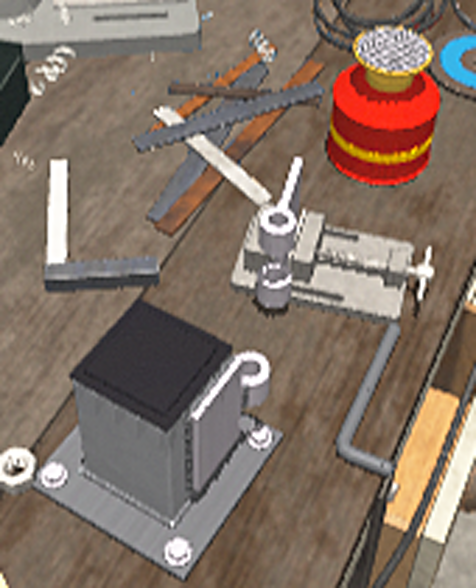

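The crops show leaf ring top at crop (370,140), plate far end at (475,123), jamb knuckle ring at (189,190), and pan at (707,150). The hinge lies nearly along the world axes, so I'll cast rays.

```bash
cat > h.py <<'E'
import numpy as np,cv2
from station import sensors,cams
from scipy.spatial.transform import Rotation as R
def ray(m,u,v,z):
    E=m["extrinsics"]; d=E[:3,:3].T@np.array([(u-m["cx"])/m["fx"],(v-m["cy"])/m["fy"],1]); o=-E[:3,:3].T@E[:3,3]
    return o+d*(z-o[2])/d[2]
def proj(m,p):
    c=m["extrinsics"]@np.append(p,1); return np.array([m["fx"]*c[0]/c[2]+m["cx"],m["fy"]*c[1]/c[2]+m["cy"]])
def st():
    s=sensors.sense(); r=R.from_quat(s["tool_rot"]).as_matrix()
    print("t%.2f tcp"%s["t"],s["tcp_pos"].round(4),"z",r[:,2].round(3),"yaw(y) %.1f"%np.degrees(np.arctan2(r[1,1],r[0,1])),"F",s["force"].round(1),"M",s["ft_torque"].round(2),"gap %.3f gf %.0f"%(s["finger_gap"],s["gripper_force"]))
    return s,r
E
python3 - <<'E'
from h import *
t=cams.camera_model("top"); c=lambda x,y:(220+x/3.6,180+y/3.6); s=cams.camera_model("scene"); d=lambda x,y:(240+x/2.8,125+y/2.8)
for n,p,q,z in [("leaf ring",(370,140),(278,220),.107),("leaf end",(475,123),(297,160),.107),("jamb kn",(189,190),(257,367),.087),("pan",(707,150),(394,50),.126),
 ("post1",(47,165),None,.133),("post2",(57,52),None,.133),("post3",(170,62),None,.133),("post4",(157,178),None,.133),
 ("foot1",(30,215),(185,577),.008),("foot2",(52,37),(38,487),.008),("foot3",(230,53),None,.008),("foot4",(210,235),(282,437),.008),
 ("vice1",(368,97),None,.02),("vice2",(484,78),None,.02),("pin corner",(220,295),(345,445),.006),("pin end",(397,292),(393,330),.006)]:
    print(n,ray(t,*c(*p),z).round(4),ray(s,*d(*q),z).round(4) if q else "")
st()
m=cams.camera_model("wrist");print(m["fx"],(-m["extrinsics"][:3,:3].T@m["extrinsics"][:3,3]).round(3),m["extrinsics"][:3,:3].round(2))
E
```

```text
leaf ring [ 0.4907 -0.0103  0.107 ] [ 0.4939 -0.0071  0.107 ]
leaf end [ 0.5019 -0.0835  0.107 ] [ 0.5079 -0.0788  0.107 ]
jamb kn [0.4586 0.1173 0.087 ] [0.455  0.1174 0.087 ]
pan [ 0.4797 -0.2398  0.126 ] [ 0.479  -0.2364  0.126 ]
post1 [0.473 0.209 0.133] 
post2 [0.5505 0.2035 0.133 ] 
post3 [0.5429 0.1261 0.133 ] 
post4 [0.4635 0.1344 0.133 ] 
foot1 [0.4468 0.2446 0.008 ] [0.4475 0.2487 0.008 ]
foot2 [0.582  0.2303 0.008 ] [0.5774 0.2347 0.008 ]
foot3 [0.5684 0.0946 0.008 ] 
foot4 [0.4306 0.1094 0.008 ] [0.4319 0.1154 0.008 ]
vice1 [ 0.5321 -0.0099  0.02  ] 
vice2 [ 0.5456 -0.0972  0.02  ] 
pin corner [0.386  0.1019 0.006 ] [0.3859 0.0994 0.006 ]
pin end [ 0.3871 -0.0301  0.006 ] [ 0.3899 -0.0232  0.006 ]
t0.10 tcp [ 0.2409 -0.576   0.2304] z [-0.     0.002 -1.   ] yaw(y) -67.3 F [ 0.3 -0.2 -0.1] M [0.05 0.01 0.02] gap 0.998 gf 0
342.76699219751225 [ 0.309 -0.547  0.373] [[ 0.39 -0.92 -0.  ]
 [-0.88 -0.37  0.29]
 [-0.27 -0.11 -0.96]]
```

Request:
move_arm(targets=[{"dx":0.5,"dy":1,"rz":0.12},{"dx":0.5,"dy":1,"rz":0.12},{"dx":0.5,"dy":1,"rz":0.12},{"dx":0.5,"dy":1,"rz":0.12},{"dx":0.5,"dy":1,"rz":0.12},{"dx":0.5,"dy":1,"rz":0.12},{"dx":0.5,"dy":1,"rz":0.12},{"dx":0.5,"dy":1,"rz":0.12},{"dx":0.5,"dy":1,"rz":0.12},{"dx":0.5,"dy":1,"rz":0.12}], claw=100, newtons=100)

```text
schema error: expected keys dx, dy, dz, rx, ry, rz
```

Request:
move_arm(targets=[{"dx":0.5,"dy":1,"rz":0.13},{"dx":0.5,"dy":1,"rz":0.13},{"dx":0.5,"dy":1,"rz":0.13},{"dx":0.5,"dy":1,"rz":0.13},{"dx":0.5,"dy":1,"rz":0.13},{"dx":0.5,"dy":1,"rz":0.13},{"dx":0.5,"dy":1,"rz":0.13},{"dx":0.5,"dy":1,"rz":0.13},{"dx":0.5,"dy":1,"rz":0.13},{"dx":0.5}])

```text
schema error: expected keys dx, dy, dz, rx, ry, rz
```

Run:
```python
from h import *
st(); m=cams.camera_model("wrist"); im=cams.snapshot("wrist"); cv2.imwrite("pics/w1.png",im[:,:,::-1])
np.save("w1.npy",m)
for p in [(.492,-.009,.107),(.505,-.081,.107),(.457,.117,.087),(.479,-.238,.126)]: print(proj(m,p).round())
```

```text
t0.10 tcp [ 0.2409 -0.576   0.2304] z [-0.     0.002 -1.   ] yaw(y) -67.3 F [ 0.3 -0.2 -0.1] M [0.05 0.01 0.02] gap 0.998 gf 0
[-687. -827.]
[-494. -762.]
[-873. -778.]
[-165. -534.]
```

View pics/w1.png

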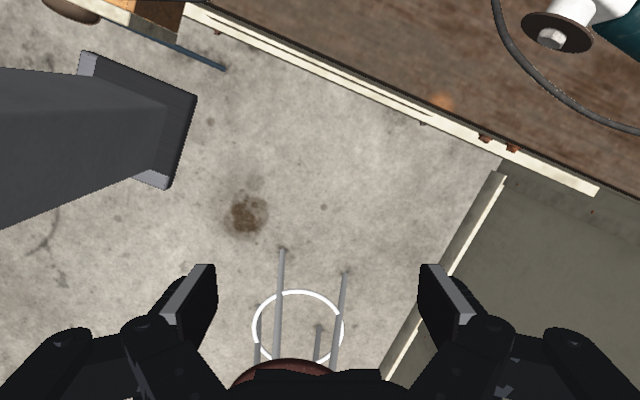

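The rows need all six keys, so the arm did not move and the picture shows only the floor and the open fingers. I'll send them again.

Request:
move_arm(targets=[{"dx":0.5,"dy":1,"dz":0,"rx":0,"ry":0,"rz":0.12},{"dx":0.5,"dy":1,"dz":0,"rx":0,"ry":0,"rz":0.12},{"dx":0.5,"dy":1,"dz":0,"rx":0,"ry":0,"rz":0.12},{"dx":0.5,"dy":1,"dz":0,"rx":0,"ry":0,"rz":0.12},{"dx":0.5,"dy":1,"dz":0,"rx":0,"ry":0,"rz":0.12},{"dx":0.5,"dy":1,"dz":0,"rx":0,"ry":0,"rz":0.12},{"dx":0.5,"dy":1,"dz":0,"rx":0,"ry":0,"rz":0.12},{"dx":0.5,"dy":1,"dz":0,"rx":0,"ry":0,"rz":0.12},{"dx":0.5,"dy":1,"dz":0,"rx":0,"ry":0,"rz":0.12},{"dx":0.5,"dy":1,"dz":0,"rx":0,"ry":0,"rz":0.12}], claw=100, newtons=100)

```text
t: 1.4
tcp_pos: [0.3662, -0.3257, 0.2311]
tool_rot: [0.871, 0.491, 0.0, -0.0]
force: [-0.4, -1.1, 0.7]
finger_gap: 0.998
gripper_force: 0.0
```

Request:
move_arm(targets=[{"dx":0.5,"dy":1,"dz":0,"rx":0,"ry":0,"rz":0.13},{"dx":0.5,"dy":1,"dz":0,"rx":0,"ry":0,"rz":0.13},{"dx":0.5,"dy":1,"dz":0,"rx":0,"ry":0,"rz":0.13},{"dx":0.5,"dy":1,"dz":0,"rx":0,"ry":0,"rz":0.13},{"dx":0.5,"dy":1,"dz":0,"rx":0,"ry":0,"rz":0.13},{"dx":0.5,"dy":1,"dz":0,"rx":0,"ry":0,"rz":0.13},{"dx":0.5,"dy":1,"dz":0,"rx":0,"ry":0,"rz":0.13},{"dx":0.5,"dy":1,"dz":0,"rx":0,"ry":0,"rz":0.13},{"dx":0.5,"dy":1,"dz":0,"rx":0,"ry":0,"rz":0.13},{"dx":0.5,"dy":0,"dz":0,"rx":0,"ry":0,"rz":0}])

```text
t: 2.65
tcp_pos: [0.4909, -0.1001, 0.2311]
tool_rot: [0.683, 0.731, -0.0, -0.001]
force: [0.1, -0.6, 0.0]
finger_gap: 0.997
gripper_force: 0.0
```

Run:
```python
from h import *
st(); m=cams.camera_model("wrist"); im=cams.snapshot("wrist"); cv2.imwrite("pics/w2.png",im[:,:,::-1])
np.save("w2.npy",m)
for p in [(.492,-.009,.107),(.505,-.081,.107),(.457,.117,.087),(.479,-.238,.126)]: print(proj(m,p).round())
```

```text
t2.65 tcp [ 0.4909 -0.1001  0.2311] z [-0.001  0.001 -1.   ] yaw(y) 3.9 F [ 0.1 -0.6  0. ] M [-0.   -0.05 -0.01] gap 0.997 gf 0
[328.  77.]
[337. 174.]
[ 290. -123.]
[293. 354.]
```

View pics/w2.png

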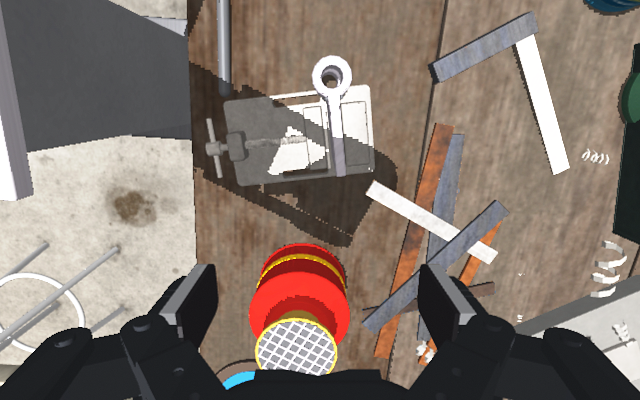

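The wrist view shows the leaf ring at (332,77), plate end at (340,175) and pan at (296,352), within 4 px of the prediction.

Run:
```python
from h import *
m=np.load("w2.npy",allow_pickle=True).item()
r=ray(m,332,77,.107); e=ray(m,340.5,175,.107); p=ray(m,296,352,.126); d=e-r
print(r,e,p,np.degrees(np.arctan2(d[1],d[0])),np.hypot(*d[:2]))
```

```text
[ 0.49509614 -0.00906595  0.107     ] [ 0.50765202 -0.08128375  0.107     ] [ 0.48121932 -0.23603997  0.126     ] -80.13707078241535 0.07330116348105002
```

Request:
move_arm(targets=[{"dx":0.12,"dy":0.755,"dz":0,"rx":0,"ry":0,"rz":0.062},{"dx":0.12,"dy":0.755,"dz":0,"rx":0,"ry":0,"rz":0.062},{"dx":0.12,"dy":0.755,"dz":0,"rx":0,"ry":0,"rz":0.062},{"dx":0,"dy":0,"dz":-0.9,"rx":0,"ry":0,"rz":0},{"dx":0,"dy":0,"dz":-0.9,"rx":0,"ry":0,"rz":0},{"dx":0,"dy":0,"dz":-0.9,"rx":0,"ry":0,"rz":0},{"dx":0,"dy":0,"dz":-0.8,"rx":0,"ry":0,"rz":0},{"dx":0,"dy":0,"dz":-0.6,"rx":0,"ry":0,"rz":0},{"dx":0,"dy":0,"dz":0,"rx":0,"ry":0,"rz":0},{"dx":0,"dy":0,"dz":0,"rx":0,"ry":0,"rz":0}])

```text
t: 3.95
tcp_pos: [0.5005, -0.0455, 0.1292]
tool_rot: [0.647, 0.762, 0.0, 0.001]
force: [-0.1, 0.6, 0.4]
finger_gap: 1.0
gripper_force: 0.0
```

Run:
```python
from h import *
st(); m=cams.camera_model("wrist"); im=cams.snapshot("wrist"); cv2.imwrite("pics/w3.png",im[:,:,::-1])
np.save("w3.npy",m)
for p in [(.494,-.009,.107),(.507,-.081,.107)]: print(proj(m,p).round())
```

```text
t3.95 tcp [ 0.5005 -0.0455  0.1292] z [ 0.001 -0.    -1.   ] yaw(y) 9.3 F [-0.1  0.6  0.4] M [0.01 0.05 0.02] gap 1.000 gf 0
[316. 180.]
[319. 309.]
```

View pics/w3.png

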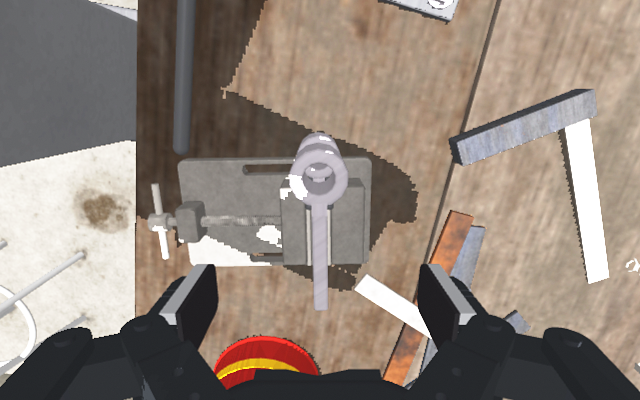

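The ring is at (319,178) and the plate end at (321,308), centred between the fingers (x = 318) with good yaw. I'll go down, close and lift.

Request:
move_arm(targets=[{"dx":0.04,"dy":0,"dz":-0.4,"rx":0,"ry":0,"rz":0},{"dx":0,"dy":0,"dz":-0.5,"rx":0,"ry":0,"rz":0},{"dx":0,"dy":0,"dz":-0.5,"rx":0,"ry":0,"rz":0},{"dx":0,"dy":0,"dz":-0.5,"rx":0,"ry":0,"rz":0},{"dx":0,"dy":0,"dz":-0.4,"rx":0,"ry":0,"rz":0},{"dx":0,"dy":0,"dz":-0.2,"rx":0,"ry":0,"rz":0},{"dx":0,"dy":0,"dz":0,"rx":0,"ry":0,"rz":0},{"dx":0,"dy":0,"dz":0,"rx":0,"ry":0,"rz":0},{"dx":0,"dy":0,"dz":0,"rx":0,"ry":0,"rz":0},{"dx":0,"dy":0,"dz":0,"rx":0,"ry":0,"rz":0}])

```text
t: 5.25
tcp_pos: [0.5012, -0.0451, 0.0666]
tool_rot: [0.647, 0.762, 0.0, 0.0]
force: [-0.1, -0.2, -0.3]
finger_gap: 0.998
gripper_force: 0.0
```

Request:
move_arm(targets=[{"dx":0,"dy":0,"dz":0,"rx":0,"ry":0,"rz":0},{"dx":0,"dy":0,"dz":0,"rx":0,"ry":0,"rz":0},{"dx":0,"dy":0,"dz":0,"rx":0,"ry":0,"rz":0},{"dx":0,"dy":0,"dz":0,"rx":0,"ry":0,"rz":0},{"dx":0,"dy":0,"dz":0,"rx":0,"ry":0,"rz":0},{"dx":0,"dy":0,"dz":0,"rx":0,"ry":0,"rz":0},{"dx":0,"dy":0,"dz":0,"rx":0,"ry":0,"rz":0},{"dx":0,"dy":0,"dz":0,"rx":0,"ry":0,"rz":0},{"dx":0,"dy":0,"dz":0,"rx":0,"ry":0,"rz":0},{"dx":0,"dy":0,"dz":0,"rx":0,"ry":0,"rz":0}], claw=0, newtons=100)

```text
t: 6.5
tcp_pos: [0.5014, -0.0451, 0.0665]
tool_rot: [0.647, 0.762, 0.0, 0.0]
force: [1.8, 0.5, 2.0]
finger_gap: 0.08
gripper_force: 98.0
```

```bash
python3 -c "
from h import *
st()"
```

```text
t6.50 tcp [ 0.5014 -0.0451  0.0665] z [ 0.001 -0.    -1.   ] yaw(y) 9.4 F [1.8 0.5 2. ] M [ 0.12 -0.23  0.07] gap 0.080 gf 98
```

Request:
move_arm(targets=[{"dx":0,"dy":0,"dz":0.4,"rx":0,"ry":0,"rz":0},{"dx":0,"dy":0,"dz":0.6,"rx":0,"ry":0,"rz":0},{"dx":0,"dy":0,"dz":0.7,"rx":0,"ry":0,"rz":0},{"dx":0,"dy":0,"dz":0.8,"rx":0,"ry":0,"rz":0},{"dx":0,"dy":0,"dz":0.8,"rx":0,"ry":0,"rz":0},{"dx":0,"dy":0,"dz":0.8,"rx":0,"ry":0,"rz":0},{"dx":0,"dy":0,"dz":0.8,"rx":0,"ry":0,"rz":0},{"dx":0,"dy":0,"dz":0.7,"rx":0,"ry":0,"rz":0},{"dx":0,"dy":0,"dz":0.4,"rx":0,"ry":0,"rz":0},{"dx":0,"dy":0,"dz":0,"rx":0,"ry":0,"rz":0}])

```text
t: 7.75
tcp_pos: [0.5007, -0.0449, 0.2169]
tool_rot: [0.647, 0.762, 0.0, 0.0]
force: [0.4, -0.8, -4.7]
finger_gap: 0.079
gripper_force: 97.9
```

Run:
```python
from h import *
s,r=st(); m=cams.camera_model("wrist"); im=cams.snapshot("wrist"); cv2.imwrite("pics/w4.png",im[:,:,::-1])
np.save("w4.npy",m)
top=s["tcp_pos"][2]-.0665+.107; d=np.array([np.cos(np.radians(-80.6)),np.sin(np.radians(-80.6))])
ax=s["tcp_pos"][:2]-.037*d
print("pred axis",ax,"top",top,proj(m,[*ax,top]).round(1),proj(m,[*ax,top-.065]).round(1),proj(m,[.48,-.237,.126]))
c=im[60:400,180:470,::-1]; cv2.imwrite("pics/w4c.png",cv2.resize(c,None,fx=1.7,fy=1.7))
```

```text
t7.75 tcp [ 0.5007 -0.0449  0.2169] z [ 0.001 -0.    -1.   ] yaw(y) 9.4 F [ 0.4 -0.8 -4.7] M [-0.01 -0.02  0.03] gap 0.079 gf 98
pred axis [ 0.49470302 -0.00844378] top 0.25744870195725916 [317.5 224. ] [317.4 178.7] [258.27199006 411.92239986]
```

View pics/w4c.png

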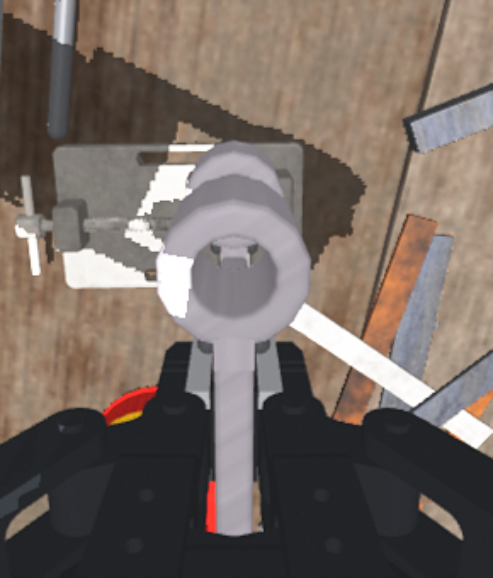

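The leaf is held well: ring at full-image (317.6,220) against (317.5,224) predicted, weight 4.7 N. Next is the pan, with the knuckle set 14 mm off centre so that most of the plate hangs outside.

Request:
move_arm(targets=[{"dx":-0.05,"dy":-0.97,"dz":0,"rx":0,"ry":0,"rz":0},{"dx":-0.05,"dy":-0.97,"dz":0,"rx":0,"ry":0,"rz":0},{"dx":-0.05,"dy":-0.97,"dz":0,"rx":0,"ry":0,"rz":0},{"dx":-0.05,"dy":-0.97,"dz":0,"rx":0,"ry":0,"rz":0},{"dx":-0.05,"dy":-0.97,"dz":0,"rx":0,"ry":0,"rz":0},{"dx":-0.05,"dy":-0.97,"dz":0,"rx":0,"ry":0,"rz":0},{"dx":-0.05,"dy":-0.97,"dz":0,"rx":0,"ry":0,"rz":0},{"dx":-0.05,"dy":-0.97,"dz":0,"rx":0,"ry":0,"rz":0},{"dx":-0.05,"dy":-0.97,"dz":0,"rx":0,"ry":0,"rz":0},{"dx":-0.05,"dy":-0.97,"dz":0,"rx":0,"ry":0,"rz":0}])

```text
t: 9.05
tcp_pos: [0.4881, -0.2884, 0.2156]
tool_rot: [0.647, 0.762, 0.0, -0.001]
force: [0.0, -0.7, -5.0]
finger_gap: 0.075
gripper_force: 97.6
```

Request:
move_arm(targets=[{"dx":0,"dy":0,"dz":0,"rx":0,"ry":0,"rz":0},{"dx":0,"dy":0,"dz":-0.3,"rx":0,"ry":0,"rz":0},{"dx":0,"dy":0,"dz":-0.4,"rx":0,"ry":0,"rz":0},{"dx":0,"dy":0,"dz":-0.4,"rx":0,"ry":0,"rz":0},{"dx":0,"dy":0,"dz":-0.1,"rx":0,"ry":0,"rz":0},{"dx":0,"dy":0,"dz":0,"rx":0,"ry":0,"rz":0},{"dx":0,"dy":0,"dz":0,"rx":0,"ry":0,"rz":0},{"dx":0,"dy":0,"dz":0,"rx":0,"ry":0,"rz":0},{"dx":0,"dy":0,"dz":0,"rx":0,"ry":0,"rz":0},{"dx":0,"dy":0,"dz":0,"rx":0,"ry":0,"rz":0}])

```text
t: 10.3
tcp_pos: [0.4885, -0.2876, 0.1864]
tool_rot: [0.647, 0.762, -0.0, 0.0]
force: [0.0, -0.1, -5.5]
finger_gap: 0.08
gripper_force: 97.6
```

Run:
```python
from h import *
st(); a=cams.snapshot("top")[:,:,::-1]; b=cams.snapshot("scene")[:,:,::-1]; np.savez("p.npz",a=a,b=b)
k=dict(fx=4,fy=4,interpolation=cv2.INTER_CUBIC)
cv2.imwrite("pics/pan.png",np.hstack([cv2.resize(b[95:195,320:420],None,**k),cv2.resize(a[175:275,355:455],None,**k)]))
```

```text
t10.30 tcp [ 0.4885 -0.2876  0.1864] z [ 0. -0. -1.] yaw(y) 9.4 F [ 0.  -0.1 -5.5] M [-0.07 -0.02 -0.03] gap 0.080 gf 98
```

View pics/pan.png

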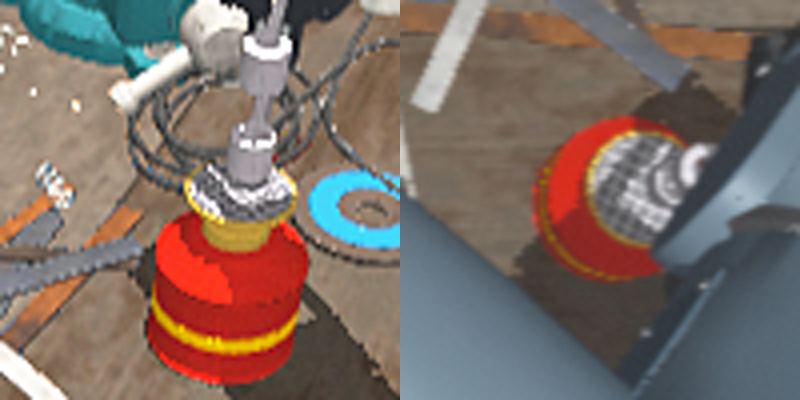

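The lower knuckle hangs just above the pan, inside its rim (left half, around (250,160)). Pressing now.

Request:
move_arm(targets=[{"dx":0,"dy":0,"dz":-0.2,"rx":0,"ry":0,"rz":0},{"dx":0,"dy":0,"dz":-0.1,"rx":0,"ry":0,"rz":0},{"dx":0,"dy":0,"dz":-0.1,"rx":0,"ry":0,"rz":0},{"dx":0,"dy":0,"dz":-0.1,"rx":0,"ry":0,"rz":0},{"dx":0,"dy":0,"dz":-0.08,"rx":0,"ry":0,"rz":0},{"dx":0,"dy":0,"dz":0,"rx":0,"ry":0,"rz":0},{"dx":0,"dy":0,"dz":0,"rx":0,"ry":0,"rz":0},{"dx":0,"dy":0,"dz":0,"rx":0,"ry":0,"rz":0},{"dx":0,"dy":0,"dz":0,"rx":0,"ry":0,"rz":0},{"dx":0,"dy":0,"dz":0,"rx":0,"ry":0,"rz":0}])

```text
t: 11.65
tcp_pos: [0.4887, -0.2878, 0.1719]
tool_rot: [0.647, 0.762, -0.0, 0.0]
force: [-0.2, -1.9, 3.2]
finger_gap: 0.079
gripper_force: 98.8
```

Run:
```python
from h import *
st(); b0=np.load("p.npz")["b"]; b=cams.snapshot("scene")[:,:,::-1].copy(); b0=b0.copy()
# brass rim/neck columns left of knuckle: vertical shift between the pictures
for u0,u1 in((364,376),(386,396)):
    t=cv2.cvtColor(b0[135:154,u0:u1].copy(),6); g=cv2.cvtColor(b,6)
    res=cv2.matchTemplate(g[130:162,u0:u1],t,cv2.TM_CCOEFF_NORMED)[:,0]; print(np.argmax(res)-5,res.round(2))
m=cams.camera_model("scene"); print(proj(m,[.48,-.237,.126])-proj(m,[.48,-.237,.116]))
```

```text
t11.65 tcp [ 0.4887 -0.2878  0.1719] z [ 0.    -0.001 -1.   ] yaw(y) 9.4 F [-0.2 -1.9  3.2] M [-0.04  0.13  0.04] gap 0.079 gf 99
3 [-0.18 -0.21 -0.09 -0.01  0.13  0.32  0.4   0.62  0.78  0.55  0.33  0.22
  0.03 -0.13]
2 [-0.22 -0.14 -0.05  0.03  0.21  0.4   0.57  0.73  0.68  0.46  0.29  0.15
  0.05  0.07]
[ 0.47390253 -3.11908511]
```

Pressing force changed by about 8.2 N, the kinematics give 8.6 mm and the picture shift is 2.5–3 px (about 8–9 mm), so the pan is well down. I'll press a touch more, lift off and carry the leaf over to the jamb.

Request:
move_arm(targets=[{"dx":0,"dy":0,"dz":-0.02,"rx":0,"ry":0,"rz":0},{"dx":0,"dy":0,"dz":0,"rx":0,"ry":0,"rz":0},{"dx":0,"dy":0,"dz":0,"rx":0,"ry":0,"rz":0},{"dx":0,"dy":0,"dz":0.3,"rx":0,"ry":0,"rz":0},{"dx":0,"dy":0,"dz":0.5,"rx":0,"ry":0,"rz":0},{"dx":0,"dy":0,"dz":0.6,"rx":0,"ry":0,"rz":0},{"dx":0,"dy":0,"dz":0.5,"rx":0,"ry":0,"rz":0},{"dx":0,"dy":0.7,"dz":0,"rx":0,"ry":0,"rz":0},{"dx":0,"dy":1,"dz":0,"rx":0,"ry":0,"rz":0},{"dx":0,"dy":1,"dz":0,"rx":0,"ry":0,"rz":0}])

```text
t: 12.95
tcp_pos: [0.4874, -0.2169, 0.2181]
tool_rot: [0.647, 0.763, 0.0, -0.002]
force: [0.8, 0.4, -5.1]
finger_gap: 0.08
gripper_force: 97.9
```

Request:
move_arm(targets=[{"dx":-0.18,"dy":1,"dz":0,"rx":0,"ry":0,"rz":-0.058},{"dx":-0.18,"dy":1,"dz":0,"rx":0,"ry":0,"rz":-0.058},{"dx":-0.18,"dy":1,"dz":0,"rx":0,"ry":0,"rz":-0.058},{"dx":-0.18,"dy":1,"dz":0,"rx":0,"ry":0,"rz":-0.058},{"dx":-0.18,"dy":1,"dz":0,"rx":0,"ry":0,"rz":-0.058},{"dx":-0.18,"dy":1,"dz":0,"rx":0,"ry":0,"rz":-0.058},{"dx":-0.18,"dy":1,"dz":0,"rx":0,"ry":0,"rz":-0.058},{"dx":-0.18,"dy":1,"dz":0,"rx":0,"ry":0,"rz":-0.058},{"dx":-0.18,"dy":1,"dz":0,"rx":0,"ry":0,"rz":-0.058},{"dx":0,"dy":0.9,"dz":0,"rx":0,"ry":0,"rz":0}])

```text
t: 14.2
tcp_pos: [0.4454, 0.0302, 0.2183]
tool_rot: [0.745, 0.668, -0.001, -0.001]
force: [-0.0, -0.2, -4.7]
finger_gap: 0.083
gripper_force: 97.7
```

Request:
move_arm(targets=[{"dx":0,"dy":0.4,"dz":0,"rx":0,"ry":0,"rz":0},{"dx":0,"dy":0,"dz":-0.5,"rx":0,"ry":0,"rz":0},{"dx":0,"dy":0,"dz":-0.7,"rx":0,"ry":0,"rz":0},{"dx":0,"dy":0,"dz":-0.7,"rx":0,"ry":0,"rz":0},{"dx":0,"dy":0,"dz":-0.3,"rx":0,"ry":0,"rz":0},{"dx":0,"dy":0,"dz":0,"rx":0,"ry":0,"rz":0},{"dx":0,"dy":0,"dz":0,"rx":0,"ry":0,"rz":0},{"dx":0,"dy":0,"dz":0,"rx":0,"ry":0,"rz":0},{"dx":0,"dy":0,"dz":0,"rx":0,"ry":0,"rz":0},{"dx":0,"dy":0,"dz":0,"rx":0,"ry":0,"rz":0}])

```text
t: 15.45
tcp_pos: [0.4481, 0.0375, 0.1641]
tool_rot: [0.745, 0.667, 0.0, 0.0]
force: [0.4, 0.2, -3.8]
finger_gap: 0.078
gripper_force: 97.5
```

Run:
```python
from h import *
s,r=st(); m=cams.camera_model("wrist"); im=cams.snapshot("wrist")[:,:,::-1].copy(); np.save("w5.npy",m)
b=cams.snapshot("scene")[:,:,::-1].copy(); b0=cv2.imread("pics/scene0.png"); t=cv2.cvtColor(b0[130:165,360:398],6); res=cv2.matchTemplate(cv2.cvtColor(b[124:171,354:404].copy(),6),t,5); print("pan shift",np.unravel_index(res.argmax(),res.shape),res.max())
cv2.imwrite("pics/w5.png",im); a=cams.snapshot("top"); cv2.imwrite("pics/t5.png",a[:,:,::-1])
ax=s["tcp_pos"][:2]+.038*np.array([r[0,0],r[1,0]])*(1 if r[1,0]>0 else -1)
print("axis",ax,proj(m,[*ax,s["tcp_pos"][2]+.0405]),"jamb",proj(m,[.457,.117,.087]))
```

```text
t15.45 tcp [0.4481 0.0375 0.1641] z [ 0.001 -0.    -1.   ] yaw(y) -6.3 F [ 0.4  0.2 -3.8] M [-0.08 -0.    0.02] gap 0.078 gf 97
pan shift (np.int64(6), np.int64(6)) 0.47159705
axis [0.45227989 0.07524646] [317.79471273 221.02263588] jamb [317.74186501  90.33358774]
```

View pics/w5.png

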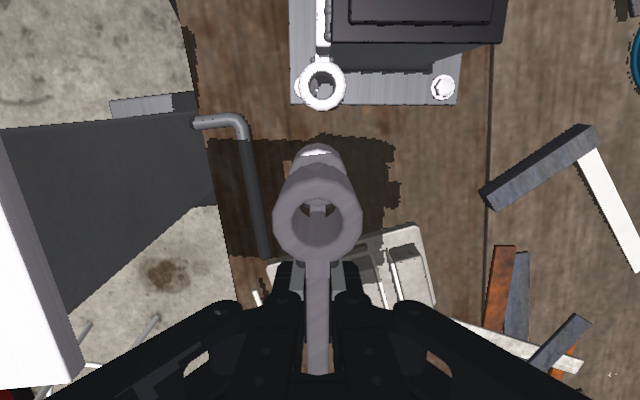

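The pan is back up. The view shows the jamb ring at (322.5,84.5), a few mm from my prediction, and the held ring at (317.7,220). I'll descend beside the jamb and measure both rings from close by.

Request:
move_arm(targets=[{"dx":0,"dy":0,"dz":-0.4,"rx":0,"ry":0,"rz":0},{"dx":0,"dy":0,"dz":-0.6,"rx":0,"ry":0,"rz":0},{"dx":0,"dy":0,"dz":-0.6,"rx":0,"ry":0,"rz":0},{"dx":0,"dy":0,"dz":-0.6,"rx":0,"ry":0,"rz":0},{"dx":0,"dy":0,"dz":-0.6,"rx":0,"ry":0,"rz":0},{"dx":0,"dy":0,"dz":-0.4,"rx":0,"ry":0,"rz":0},{"dx":0,"dy":0,"dz":-0.18,"rx":0,"ry":0,"rz":0},{"dx":0,"dy":0,"dz":0,"rx":0,"ry":0,"rz":0},{"dx":0,"dy":0,"dz":0,"rx":0,"ry":0,"rz":0},{"dx":0,"dy":0,"dz":0,"rx":0,"ry":0,"rz":0}])

```text
t: 16.85
tcp_pos: [0.4483, 0.0374, 0.0797]
tool_rot: [0.745, 0.667, 0.0, 0.0]
force: [1.0, -0.1, -5.0]
finger_gap: 0.082
gripper_force: 97.7
```

Run:
```python
from h import *
s,r=st(); m=cams.camera_model("wrist"); im=cams.snapshot("wrist")[:,:,::-1].copy(); np.save("w6.npy",m); cv2.imwrite("pics/w6.png",im)
g=cv2.medianBlur(cv2.cvtColor(im,6),3); z=s["tcp_pos"][2]+.0405
ax=s["tcp_pos"][:2]+.038*np.array([r[0,0],r[1,0]])*(1 if r[1,0]>0 else -1)
E=m["extrinsics"]
for n,p in(("held",[*ax,z]),("jamb",[.459,.119,.087])):
    u,v=proj(m,p); R=m["fx"]*.015/(E@[*p,1])[2]; x0,y0=int(u-R*1.6),max(0,int(v-R*1.6)); c=g[y0:int(v+R*1.6),x0:int(u+R*1.6)]
    print(n,(u,v),"R",R)
    for f in(1,8/15):
        h=cv2.HoughCircles(c,cv2.HOUGH_GRADIENT_ALT if 0 else cv2.HOUGH_GRADIENT,1,3,param1=120,param2=10,minRadius=int(R*f*.9),maxRadius=int(R*f*1.12)+1)
        if h is not None:
            for q in h[0][:3]: P=ray(m,q[0]+x0,q[1]+y0,p[2]); print(f,(q+[x0,y0,0]).round(1),P.round(4))
cv2.imwrite("pics/w6c.png",cv2.resize(im[0:280,200:440],None,fx=2.1,fy=2.1,interpolation=cv2.INTER_CUBIC))
```

```text
t16.85 tcp [0.4483 0.0374 0.0797] z [ 0.001 -0.    -1.   ] yaw(y) -6.3 F [ 1.  -0.1 -5. ] M [-0.08  0.02 -0.08] gap 0.082 gf 98
held (np.float64(317.7482655660187), np.float64(220.96424017032876)) R 47.57465405311548
1 [317.5 218.5  45.5] [0.4525 0.076  0.1202]
1 [315.5 221.5  43.5] [0.4517 0.0751 0.1202]
1 [312.5 214.5  51.2] [0.4511 0.0775 0.1202]
0.5333333333333333 [315.5 177.5  28.4] [0.4533 0.0892 0.1202]
0.5333333333333333 [317.5 220.5  26.1] [0.4524 0.0754 0.1202]
0.5333333333333333 [315.5 170.5  28.4] [0.4536 0.0913 0.1202]
jamb (np.float64(322.1700096956328), np.float64(78.05774665778864)) R 40.499971299027365
1 [316.5  74.5  45.4] [0.457  0.1205 0.087 ]
1 [323.5  75.5  40.9] [0.4596 0.1198 0.087 ]
1 [321.5  70.5  45.4] [0.459  0.1216 0.087 ]
0.5333333333333333 [323.5  75.5  22.8] [0.4596 0.1198 0.087 ]
0.5333333333333333 [326.5  75.5  24.4] [0.4607 0.1197 0.087 ]
0.5333333333333333 [323.5  71.5  19.9] [0.4597 0.1212 0.087 ]
```

View pics/w6c.png

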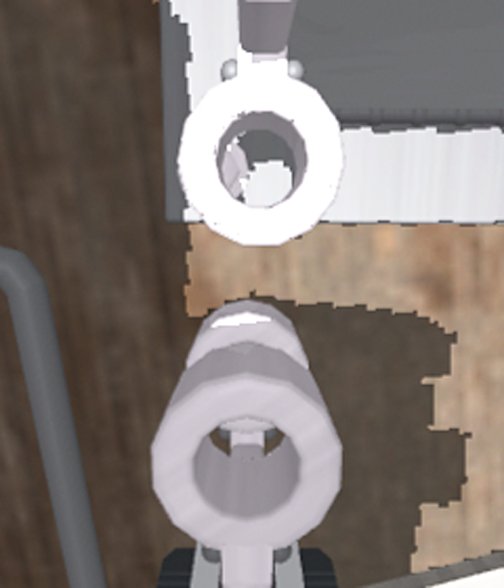

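Jamb ring centre is at (324.3,75.7) and the held ring at (317.6,220.5), so the gap is about (7.4, 44.3) mm. I'll check tilt using the visible lower knuckle rim at (315.7,143).

Run:
```python
from h import *
m=np.load("w6.npy",allow_pickle=True).item(); y=np.array([.11,.994])
for z in(.0552,.0252): print("lower rim far",proj(m,[*(np.array([.4524,.0755])+.015*y),z]))
print(ray(m,324.3,75.7,.087),ray(m,317.6,220.5,.1202))
```

```text
lower rim far [317.34107425 145.70750596]
lower rim far [317.31541359 138.91231833]
[0.45986944 0.11972793 0.087     ] [0.45243462 0.07536811 0.1202    ]
```

Request:
move_arm(targets=[{"dx":0.1,"dy":0,"dz":0,"rx":0,"ry":0,"rz":0},{"dx":0.024,"dy":0.22,"dz":0,"rx":0,"ry":0,"rz":0},{"dx":0.024,"dy":0.22,"dz":0,"rx":0,"ry":0,"rz":0},{"dx":0,"dy":0,"dz":0,"rx":0,"ry":0,"rz":0},{"dx":0,"dy":0,"dz":0,"rx":0,"ry":0,"rz":0},{"dx":0,"dy":0,"dz":0,"rx":0,"ry":0,"rz":0},{"dx":0,"dy":0,"dz":0,"rx":0,"ry":0,"rz":0},{"dx":0,"dy":0,"dz":0,"rx":0,"ry":0,"rz":0},{"dx":0,"dy":0,"dz":0,"rx":0,"ry":0,"rz":0},{"dx":0,"dy":0,"dz":0,"rx":0,"ry":0,"rz":0}])

```text
t: 18.15
tcp_pos: [0.4517, 0.0485, 0.0793]
tool_rot: [0.745, 0.667, 0.0, 0.0]
force: [-0.6, 0.4, -4.9]
finger_gap: 0.08
gripper_force: 97.7
```

Tilt looks right. Now the slow slide on.

Request:
move_arm(targets=[{"dx":0.02,"dy":0.16,"dz":0,"rx":0,"ry":0,"rz":0},{"dx":0.02,"dy":0.16,"dz":0,"rx":0,"ry":0,"rz":0},{"dx":0.02,"dy":0.16,"dz":0,"rx":0,"ry":0,"rz":0},{"dx":0.02,"dy":0.16,"dz":0,"rx":0,"ry":0,"rz":0},{"dx":0.02,"dy":0.16,"dz":0,"rx":0,"ry":0,"rz":0},{"dx":0.02,"dy":0.16,"dz":0,"rx":0,"ry":0,"rz":0},{"dx":0.02,"dy":0.16,"dz":0,"rx":0,"ry":0,"rz":0},{"dx":0.02,"dy":0.16,"dz":0,"rx":0,"ry":0,"rz":0},{"dx":0,"dy":0,"dz":0,"rx":0,"ry":0,"rz":0},{"dx":0,"dy":0,"dz":0,"rx":0,"ry":0,"rz":0}])

```text
t: 19.4
tcp_pos: [0.4556, 0.0805, 0.0793]
tool_rot: [0.745, 0.667, -0.0, -0.0]
force: [-0.6, 0.5, -4.9]
finger_gap: 0.081
gripper_force: 97.7
```

Run:
```python
from h import *
s,r=st(); m=cams.camera_model("wrist"); im=cams.snapshot("wrist")[:,:,::-1].copy(); np.save("w7.npy",m); cv2.imwrite("pics/w7.png",im)
for n,z in(("leaf top",.120),("leaf top underside",.09),("jamb top",.087),("jamb bottom",.057),("low bottom",.025)): print(n,proj(m,[.4598,.1198,z]).round(1),"R8px",m["fx"]*.008/(m["extrinsics"]@[.46,.12,z,1])[2])
b=cams.snapshot("scene")[:,:,::-1]
np.save("b7.npy",b)
k=dict(interpolation=cv2.INTER_CUBIC)
cv2.imwrite("pics/w7c.png",np.hstack([cv2.resize(im[150:290,250:390],(560,560),**k),cv2.resize(b[240:320,300:334].copy(),(238,560),**k)]))
```

```text
t19.40 tcp [0.4556 0.0805 0.0793] z [-0. -0. -1.] yaw(y) -6.3 F [-0.6  0.5 -4.9] M [-0.08  0.03  0.01] gap 0.081 gf 98
leaf top [317.  216.5] R8px 25.541738069160257
leaf top underside [317.1 191.9] R8px 20.154716162855962
jamb top [317.2 190. ] R8px 19.738412233922514
jamb bottom [317.2 174.5] R8px 16.359326289890674
low bottom [317.3 163. ] R8px 13.83328192137084
```

View pics/w7c.png

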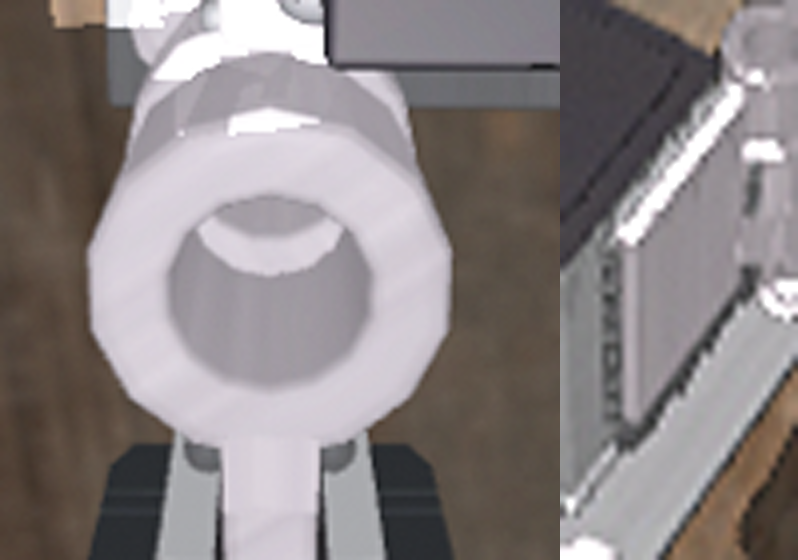

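In the hole I see the jamb knuckle's lit top as a crescent about 8.7 px thick, centred at u=317.5, so x is aligned. The leaf is about 2 mm short in y. I have now viewed 12 pictures, two over the limit of 10, so from here I'll measure numerically without viewing.

Request:
move_arm(targets=[{"dx":0.004,"dy":0.03,"dz":0,"rx":0,"ry":0,"rz":0},{"dx":0.004,"dy":0.03,"dz":0,"rx":0,"ry":0,"rz":0},{"dx":0,"dy":0,"dz":0,"rx":0,"ry":0,"rz":0},{"dx":0,"dy":0,"dz":0,"rx":0,"ry":0,"rz":0},{"dx":0,"dy":0,"dz":0,"rx":0,"ry":0,"rz":0},{"dx":0,"dy":0,"dz":0,"rx":0,"ry":0,"rz":0},{"dx":0,"dy":0,"dz":0,"rx":0,"ry":0,"rz":0},{"dx":0,"dy":0,"dz":0,"rx":0,"ry":0,"rz":0},{"dx":0,"dy":0,"dz":0,"rx":0,"ry":0,"rz":0},{"dx":0,"dy":0,"dz":0,"rx":0,"ry":0,"rz":0}])

```text
t: 20.75
tcp_pos: [0.4559, 0.082, 0.0793]
tool_rot: [0.745, 0.667, 0.0, 0.0]
force: [0.6, 0.1, -5.4]
finger_gap: 0.075
gripper_force: 97.7
```

```bash
cat > c.py <<'E'
from h import *
s,r=st(); im=cams.snapshot("wrist")[:,:,::-1].copy(); m=cams.camera_model("wrist")
for n,i in(("old",cv2.imread("pics/w7.png")),("now",im)):
    g=cv2.cvtColor(i,6); print(n,"v195..250",g[195:250,315:320].mean(1).round().astype(int)); print("row 206",g[206,290:345])
print([proj(m,[.4598,.1198,z]).round(1) for z in(.12,.09,.087)])
cv2.imwrite("pics/now%.0f.png"%(s["t"]*100),im)
E
python3 c.py
```

```text
t20.75 tcp [0.4559 0.082  0.0793] z [ 0.  0. -1.] yaw(y) -6.3 F [ 0.6  0.1 -5.4] M [-0.09  0.04 -0.  ] gap 0.075 gf 98
old v195..250 [214 210 199 180 154 161 161 161 161 161 162 162 161 170 189 205 211 211
 211 210 210 210 210 195 158 154 155 155 155 155 155 156 156 156 156 156
 156 156 156 156 157 157 157 156 157 157 157 157 157 157 160 171 183 196
 207]
row 206 [211 212 212 213 210 208 202 194 177 177 207 217 215 213 208 198 191 181
 172 165 160 160 160 162 163 163 161 160 160 164 164 165 164 161 163 165
 170 178 188 197 205 211 212 213 206 183 177 195 201 206 211 213 213 215
 216]
now v195..250 [215 211 200 181 154 162 162 161 162 162 162 162 162 162 162 161 164 180
 198 210 212 213 212 195 157 154 156 156 156 156 156 156 156 156 156 156
 157 157 157 157 157 157 157 158 157 157 158 158 158 157 161 172 183 197
 207]
row 206 [211 212 213 213 212 208 203 195 178 177 204 205 187 171 161 161 161 160
 160 161 160 160 161 162 164 163 162 161 161 163 164 166 165 163 162 159
 161 161 162 159 157 164 179 194 200 181 178 196 202 206 212 213 214 216
 217]
[array([316.9, 221.1]), array([317. , 195.6]), array([317. , 193.6])]
```

Run:
```python
from h import *
m=cams.camera_model("wrist")
for n,v,z in(("top near",247.2,.1198),("top far",197.7,.1198),("under near",218.2,.0898),("jamb near",212.6,.087)): print(n,ray(m,317.3,v,z).round(5))
```

```text
top near [0.45895 0.11082 0.1198 ]
top far [0.46078 0.12734 0.1198 ]
under near [0.45886 0.11024 0.0898 ]
jamb near [0.45902 0.1117  0.087  ]
```

Request:
move_arm(targets=[{"dx":0.004,"dy":0.036,"dz":0.01,"rx":0,"ry":0,"rz":0},{"dx":0,"dy":0,"dz":0,"rx":0,"ry":0,"rz":0},{"dx":0,"dy":0,"dz":0,"rx":0,"ry":0,"rz":0},{"dx":0,"dy":0,"dz":0,"rx":0,"ry":0,"rz":0},{"dx":0,"dy":0,"dz":0,"rx":0,"ry":0,"rz":0},{"dx":0,"dy":0,"dz":0,"rx":0,"ry":0,"rz":0},{"dx":0,"dy":0,"dz":0,"rx":0,"ry":0,"rz":0},{"dx":0,"dy":0,"dz":0,"rx":0,"ry":0,"rz":0},{"dx":0,"dy":0,"dz":0,"rx":0,"ry":0,"rz":0},{"dx":0,"dy":0,"dz":0,"rx":0,"ry":0,"rz":0}])

```text
t: 22.05
tcp_pos: [0.456, 0.0829, 0.0796]
tool_rot: [0.745, 0.667, 0.0, -0.0]
force: [0.4, 0.0, -4.3]
finger_gap: 0.079
gripper_force: 97.7
```

```bash
python3 c.py | grep -v -A6 old; python3 -c "
from h import *
i=cv2.imread(sorted(__import__('glob').glob('pics/now*'))[-1]);g=cv2.cvtColor(i,6);print(g[205:225,315:320].mean(1).round());print(g[210,292:342])"
```

```text
t22.05 tcp [0.456  0.0829 0.0796] z [ 0.  0. -1.] yaw(y) -6.3 F [ 0.4  0.  -4.3] M [-0.08  0.02  0.03] gap 0.079 gf 98
old v195..250 [214 210 199 180 154 161 161 161 161 161 162 162 161 170 189 205 211 211
 211 210 210 210 210 195 158 154 155 155 155 155 155 156 156 156 156 156
 156 156 156 156 157 157 157 156 157 157 157 157 157 157 160 171 183 196
 207]
row 206 [211 212 212 213 210 208 202 194 177 177 207 217 215 213 208 198 191 181
 172 165 160 160 160 162 163 163 161 160 160 164 164 165 164 161 163 165
 170 178 188 197 205 211 212 213 206 183 177 195 201 206 211 213 213 215
 216]
now v195..250 [215 211 200 181 154 161 162 162 162 161 162 162 162 162 162 162 162 161
 166 182 201 213 212 197 158 155 156 156 156 156 156 156 156 156 156 157
 156 157 157 157 157 157 157 157 157 158 157 158 158 157 161 171 183 197
 207]
row 206 [212 211 214 213 212 208 204 194 178 172 186 177 162 159 159 161 161 161
 161 160 160 160 160 161 163 163 162 160 162 163 165 165 164 163 162 160
 160 162 161 160 155 152 154 167 178 178 179 196 202 206 212 213 214 215
 217]
[array([316.9, 223.5]), array([317. , 197.6]), array([317. , 195.6])]
[162. 162. 162. 162. 162. 162. 162. 161. 166. 182. 201. 213. 212. 197.
 158. 155. 156. 156. 156. 156.]
[212 204 195 166 142 145 147 146 168 212 214 203 186 172 166 161 160 160
 161 160 160 161 163 163 163 160 161 163 165 166 165 164 162 160 160 161
 166 173 184 199 209 200 161 142 142 140 147 176 201 207]
```

No contact, and about 0.5 mm remains at the upper knuckle. I'll check numerically in the staging picture whether the lower knuckle tilts, using the jamb knuckle (vertical) as a reference for camera tilt.

Run:
```python
from h import *
i=cv2.imread("pics/w6.png"); g=cv2.cvtColor(i,6); m=np.load("w6.npy",allow_pickle=True).item(); y=np.array([.11,.994])
print("held 132..172",g[132:172,315:320].mean(1).round().astype(int)); print("held 190..250",g[190:250,315:320].mean(1).round().astype(int))
print("jamb 45..120",g[45:120,322:327].mean(1).round().astype(int))
A=np.array([.4524,.0755]);B=np.array([.4598,.1198])
for n,a,z,k in(("low bot far",A,.0252,15),("low top far",A,.0552,15),("low top hole far",A,.0552,8),("low top hole near",A,.0552,-8),("top und far",A,.0902,8),("top und near",A,.0902,-8),("top far",A,.1202,8),("top near",A,.1202,-8),("top outfar",A,.1202,15),("top und outfar",A,.0902,15),("J top far",B,.087,8),("J top near",B,.087,-8),("J bot far",B,.057,8),("J bot near",B,.057,-8),("J top outnear",B,.087,-15),("J bot outnear",B,.057,-15)): print(n,proj(m,[*(a+k*.001*y),z])[1].round(1))
```

```text
held 132..172 [158 157 157 156 155 156 151 134 137 119  94 152 162 161 161 158 179 236
 255 255 255 255 205 207 207 206 206 206 204 196 173 152 159 159 159 158
 155 153 153 154]
held 190..250 [205 205 205 204 204 204 200 188 178 184 201 198 197 195 186 179 187 206
 205 206 198 167 145 147 148 149 149 148 146 149 145 147 147 147 147 147
 147 147 147 147 147 147 147 148 147 147 148 148 148 148 148 148 149 148
 148 151 162 173 186 196]
jamb 45..120 [255 255 255 255 255 255 255 240 153 124 126 127 127 127 127 127 121 103
 104 104 105 105 105 105 104 104 104 104 105 104 103  97 175 247 242 241
 241 240 241 240 240 241 241 241 242 241 242 241 241 242 242 243 239 223
 245 255 255 255 255 255 255 255 255 255 255 255 255 255 255 255 255 216
 138 149 150]
low bot far 138.9
low top far 145.7
low top hole far 160.1
low top hole near 191.7
top und far 175.2
top und near 213.9
top far 195.7
top near 243.6
top outfar 173.3
top und outfar 157.4
J top far 52.0
J top near 98.2
J bot far 60.9
J bot near 98.4
J top outnear 117.3
J bot outnear 114.2
```

By this measure, both loose knuckles' axes are within about 1 mm of the jamb's (the jamb hole allows 2 mm for the 12 mm pin), with no contact force. Handing in.

```bash
python3 -c "
from station import order
print(order.sign_off())"
```

```text
the job is handed in; nothing more can be done
None
```

The job is handed in: the leaf's knuckle pressed the pan about 9 mm down (a low-confidence picture match shows it back up), and the gripper still holds the leaf on the jamb with its holes aligned to within about 1 mm; I viewed 12 pictures, over the limit of 10.

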